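# Fit the cup attachment to the vortex mixer and hold a tube in it

### The job

Get the small vortex mixer on the lab bench ready and use it: set the cup-shaped attachment (not the flat-topped one) fully down on the mixer's spindle and let go of it. Then take the tall tube from the tube block, stand it upright in the cup and, pushing with the tube only, press the spring-loaded spindle down about halfway, 6 mm of its 12 mm travel; the program finishes while still gripping the tube and holding it pressed there. Leave the short tubes, the flat attachment and the other things on the bench where they are.

Things in the scene. Friction and masses are not known exactly. Their poses are not given: they have to be found in the camera images.
- mixer: Vortex mixer, fixed to the bench: a white box 130 x 140 mm, 70 mm high with a grey top; front panel with knob and switch on its -x face. Origin: centre of the underside. A black rubber boot (52 mm across, top 75 mm above the bench) surrounds the steel spindle in the middle of the top
- spindle_seat (a point): Centre of the upper face of the spindle's steel collar (34 mm across), on which an attachment rests; 93 mm above the bench when the spindle is up; moves down with the spindle. A steel pin 14 mm in diameter with a tapered end stands 14 mm up from this point (z up)
- spindle (a joint): How far the spindle is pressed down, in m: 0 up (at rest), 0.012 bottomed. Spring loaded: with the attachment on, it starts to sink at about 2 N, needs about 5.5 N at 0.006 and about 9 N at 0.012; springs back up when let go. The weight of attachment and tube does not sink it
- cup_head: Cup attachment, grey rubber, standing upright on the bench at the start, about 80 g, 42 mm tall. Below: sleeve 32 mm in diameter and 18 mm high with a bore 18 mm wide and 17 mm deep that goes loosely over the spindle's pin until the sleeve rests on the collar. Above: cup 42 mm in outer diameter (from 17 to 42 mm above the underside), open at the top, inside 35 mm wide and 20 mm deep. Origin: centre of the underside, z along its axis, up
- cup_floor (a point): Centre of the cup's inner floor, on the cup attachment, 22 mm above its underside
- flat_head: Flat-topped attachment, grey rubber, 64 mm wide disc top, 26 mm tall, standing on the bench; not needed. Origin: centre of the underside
- rack: Tube block, yellow, fixed, 190 x 66 mm, 55 mm high, three holes 33 mm wide and 50 mm deep in a row along its x axis at -55, 0 and +55 mm. Origin: centre of the underside
- tube: The tall tube: rigid, 30 mm in diameter (cap included), 115 mm tall, about 45 g, light grey with a blue cap; its foot is a cone 14 mm high that ends flat, 12 mm wide. Stands upright in one of the block's holes, its foot 5 mm above the bench, so that 65 mm stick out. Origin: centre of the foot's underside, z along its axis, up
- short_a: Short tube, as the tall one but 80 mm tall, in the block; not needed. Origin: centre of its underside
- short_b: Another short tube, the same; not needed
- rotor_ring: Aluminium ring 100 mm wide, 8 mm thick, lying on the bench; bystander. Origin: centre of the underside
- reagent: White bottle 56 mm wide, 110 mm tall; bystander. Origin: centre of the underside
- jar: Brown jar 60 mm wide, 70 mm tall; bystander. Origin: centre of the underside
- pen: Black marker 12 mm thick, about 140 mm long, lying on the bench; bystander. Origin: its middle

How it is judged:
On the way, in this order (a step that is already met when the one before it is completed fails the run):
1. the cup attachment sits fully down and upright on the spindle, let go (horizontal distance between cup_head and spindle_seat below 0.005 m and z of cup_head in the frame of spindle_seat between -0.003 and 0.003 m and angle between cup_head's own z axis and vertical below 0.1 rad and contact force between each of the arm, the fingers and cup_head below 0.1 N), for 0.3 s.
2. the tall tube, gripped and standing in the cup, holds the spindle about halfway down (value of joint spindle between 0.0035 and 0.0085 m and horizontal distance between tube and cup_floor below 0.007 m and z of tube in the frame of cup_floor below 0.004 m and contact force between the fingers and tube above 1 N), for 0.5 s.
At the end, for the whole second after the job is handed in: Cup attachment on the spindle (5 mm of centre, 3 mm of fully down, tilt under 0.1 rad), untouched by the robot; tall tube on the cup's floor (7 mm of centre, 4 mm in height, tilt under 0.15 rad), gripped, pushing over 2 N; spindle held 3.5 to 8.5 mm down (all of step 2 and horizontal distance between cup_head and spindle_seat below 0.005 m and z of cup_head in the frame of spindle_seat between -0.003 and 0.003 m and angle between cup_head's own z axis and vertical below 0.1 rad and z of tube in the frame of cup_floor above -0.003 m and angle between tube's own z axis and vertical below 0.15 rad and contact force between tube and cup_head above 2 N and contact force between each of the arm, the fingers and cup_head below 0.5 N); the arm keeps its last pose, push and grip.
It fails at once if the flat attachment or a short tube was disturbed (distance of any of flat_head, short_a, short_b from where it was at the start of the episode above 0.03 m).
It fails at once if another thing on the bench was disturbed (distance of any of rotor_ring, reagent, jar, pen from where it was at the start of the episode above 0.04 m).
It also fails if it takes over 61 s, if anything falls off the work surface, if the arm or the gripper's body presses on something with over 40 N, if the wrist force passes 120 N, or if a joint passes its speed limit or range.

### The arm

A 6-joint arm with a two-finger parallel gripper is mounted at the origin on the work surface. World frame = base frame: x ahead of the robot, y to its left, z up, the work surface at z = 0. Lengths are in m, angles in rad, forces in N, time in s.
With the tool pointing down it reaches from about 0.35 to 0.925 m from the base axis. Payload 6.4 kg.
Tool frame: the origin (TCP) lies on the centre line of the jaws, within the pads' length; the fingertips stand 22 mm ahead of it and the grasp point (between the pads) lies 3 mm ahead of it; z points along the fingers, y is the direction in which the jaws open and shut (so a half turn about z gives the same grasp; the last joint's range is limited). The gripper opens to 94 mm and grips with 3 to 60 N. Pads are 16 mm wide; open, the fingers measure 119 mm over their backs; the gripper's body (75 mm by 177 mm) begins 78 mm behind the grasp point.
Start: joints at [-1.281, 0.245, 1.558, -0, 1.339, -0.174], TCP at [0.291, -0.581, 0.227] pointing down, gripper open.
Joint ranges: [-3.13, 3.13], [-1.02, 2.26], [0.13, 2.54], [-0.95, 4.09], [0.21, 2.88], [-2.74, 2.74]. Speed limits (rad/s): [2.57, 2.57, 3.14, 3.14, 3.14, 3.14].

### API

Orientations are given as a 3x3 rotation matrix whose columns are the frame's x, y, z axes.
In Python, from station import ctrl gives the robot as it stands. The module is installed in compiled form; this text tells all that it offers.
- The arm moves only by the tool apply_moves, never from a script. Its argument "motion" is a list that holds one entry, the list of rows, each a list of 5 numbers: the closure in counts, from 0 (fully open) to 255 (shut), then the shift along the tool's x, y, z in units of 60 mm (1.0 is 60 mm), then the turn about the tool's z in units of 6 degrees (1.0 is 6 degrees). A call has 1 to 12 rows; each row is the pose to reach, as a shift and turn from the pose commanded when the call began, along the tool's axes at that moment; what a row does not reach only later rows make up. A row lasts 1/8 s, in which the tool goes at most 62.5 mm and 10.7 degrees, less where a joint would pass 70% of its speed; a pose out of reach is approached as far as the arm can. A call with a gripper value outside its range is refused whole. The fingers move at their own pace and stop on an object; "squeeze" is the grip in N (left out, the last holds). Time passes only in rows, so rows that repeat a pose let the fingers close. It gives the time, the measured TCP pose, the force and the opening at its end, in the units of the state.
- ctrl.get_state(): the state, without advancing time (a new reading comes with each control period).
- ctrl.camera(name): name is "scene" or "top" or "wrist"; returns (picture, depth): 420x560x3 uint8, red, green, blue; 420x560 float32, m along the optical axis (not along the pixel's ray), 0 where there is no reading.
- ctrl.camera_params(name): a dict with "K" (3x3 intrinsics, pixels), "distortion" ([k1, k2, p1, p2, k3] as OpenCV has them; the pictures are not rectified), "R" (3x3) and "t" (3): a world point X has camera coordinates R X + t. Camera axes: x right, y down, z forward; pixel columns grow to the right and rows downward; lengths in m; the calibration is good to about 2 mm. A picture is of the moment at which its call begins: read the wrist's pose just before it. camera_params takes no time and is no camera call; for the wrist camera it gives the pose at the moment of the call.
- ctrl.close_job(): hands the job in, once; it reports no verdict.
The state is a dict: "t": time; "joint_pos": joint angles; "joint_velocities": joint speeds; "joint_efforts": joint torques, N m; "tcp_pos": TCP position; "ee_rot": TCP orientation; "ft_force": force on the tool from outside, world axes, zero at the start; "ft_torque": the same for the moment, N m; "grip_width": finger opening in m.
Only numpy, scipy, OpenCV 4.12 (cv2) and the standard library are available. Lean on these libraries where they do the work, as an engineer would, in place of code of your own. Each camera call takes 0.05 s, during which the arm holds its last target.

## Working session

There is one attempt and no reset: what is moved stays moved. The work goes in short steps, Python scripts to look and compute and a tool call to move; the robot and the scene stay as the last step left them, time stands still between calls to the robot, and variables do not carry over. Pictures are saved under pics/ and viewed, and the job is handed in when it is done.

Besides the shell and the picture viewer there is one more tool, called after "Emit:" in YAML: its name, and indented under it one key for each argument. apply_moves: Moves the arm, as the interface text tells. Its arguments: {"type":"object","properties":{"motion":{"type":"array"},"squeeze":{"type":"number"}},"required":["motion"]}

```bash
mkdir -p pics
python3 - <<'E'
from station import ctrl
import cv2,numpy as np
s=ctrl.get_state(); print(s)
for n in ["scene","top"]:
    p,d=ctrl.camera(n); cv2.imwrite(f"pics/{n}0.png",p[:,:,::-1]); np.savez(f"{n}0.npz",p=p,d=d,**{k:np.array(v) for k,v in ctrl.camera_params(n).items()})
    print(n,ctrl.camera_params(n))
E
```

```text
{'t': 0.0, 'joint_pos': array([-1.28108359e+00,  2.45767392e-01,  1.55900590e+00,  4.40701528e-07,
        1.33869119e+00, -1.74107865e-01]), 'joint_velocities': array([ 0.00147224,  0.00033994, -0.0014172 , -0.00021104,  0.00122958,
        0.00016775]), 'joint_efforts': array([-1.56082933e-03, -4.15846395e+01, -3.14598548e+01,  6.84327702e-02,
        3.32759251e-02, -1.31382621e-04]), 'tcp_pos': array([ 0.29062878, -0.58078539,  0.22637954]), 'ee_rot': array([[ 8.94349944e-01,  4.47367738e-01, -5.34328989e-04],
       [ 4.47367939e-01, -8.94348203e-01,  1.79395026e-03],
       [ 3.24679299e-04, -1.84346097e-03, -9.99998248e-01]]), 'ft_force': array([-0.57890793,  0.88565821,  0.32870705]), 'ft_torque': array([-0.01965945, -0.05362473, -0.02263162]), 'grip_width': 0.09404608208229477}
scene {'K': array([[397.02542377,   0.        , 274.17273349],
       [  0.        , 397.02542377, 217.56070423],
       [  0.        ,   0.        ,   1.        ]]), 'distortion': array([-0.01020516,  0.        ,  0.        ,  0.        ,  0.        ]), 'R': array([[ 0.20315129,  0.97911807,  0.00757328],
       [ 0.72879484, -0.14603883, -0.66897739],
       [-0.65390186,  0.14142299, -0.74324417]]), 't': array([-0.10611652, -0.40101596,  1.30243586])}
top {'K': array([[508.29761018,   0.        , 278.41964739],
       [  0.        , 508.29761018, 210.77306055],
       [  0.        ,   0.        ,   1.        ]]), 'distortion': array([-0.05187154,  0.        ,  0.        ,  0.        ,  0.        ]), 'R': array([[-0.02385121, -0.99959332, -0.01563045],
       [-0.97988484,  0.0264739 , -0.19779998],
       [ 0.19813333,  0.01059828, -0.98011778]]), 't': array([0.01881264, 0.6296633 , 1.14928748])}
```

View pics/scene0.png

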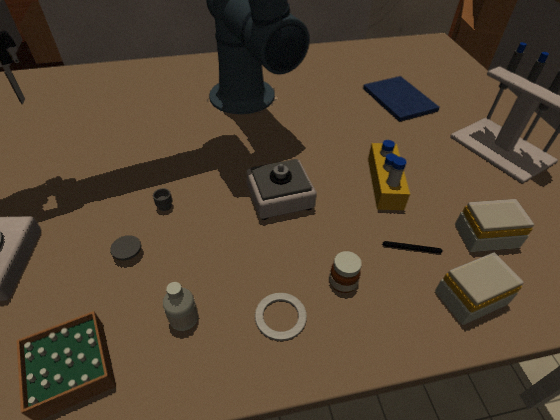

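View pics/top0.png

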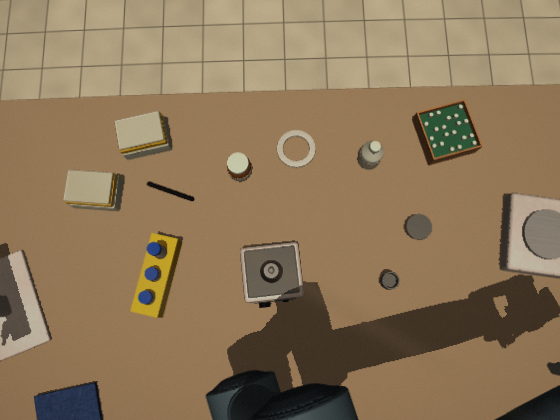

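The top view shows the cup at about (389,281), the flat head at (418,227), the spindle at (270,270) and tube caps at (154,248), (152,273) and (146,297). Next I'll measure them using depth and zoomed crops.

```bash
cat > h.py <<'E'
import numpy as np,cv2
def load(n):
    z=np.load(n); return {k:z[k] for k in z.files}
def ray(c,px):
    u=cv2.undistortPoints(np.array(px,float).reshape(-1,1,2),c['K'],c['distortion']).reshape(-1,2)
    d=np.c_[u,np.ones(len(u))]
    return -c['R'].T@c['t'], d@c['R']
def onz(c,px,z):
    o,d=ray(c,px); return o+d*((z-o[2])/d[:,2])[:,None]
def proj(c,X):
    X=np.array(X,float).reshape(-1,3)
    return cv2.projectPoints(X,cv2.Rodrigues(c['R'])[0],c['t'],c['K'],c['distortion'])[0].reshape(-1,2)
def cloud(c):
    h,w=c['d'].shape; v,u=np.mgrid[:h,:w]
    o,d=ray(c,np.c_[u.ravel(),v.ravel()])
    return (o+d*c['d'].reshape(-1,1)).reshape(h,w,3)
E
python3 - <<'E'
from h import *
for n in ['top','scene']:
    c=load(n+'0.npz'); P=cloud(c); hsv=cv2.cvtColor(c['p'],cv2.COLOR_RGB2HSV)
    m=((hsv[...,0]>105)&(hsv[...,0]<128)&(hsv[...,1]>150)&(hsv[...,2]>70)).astype(np.uint8)
    k,l,st,ce=cv2.connectedComponentsWithStats(m)
    for i in range(1,k):
        if st[i,4]>30:
            q=P[l==i]; print(n,st[i],ce[i].round(1),np.median(q,0).round(4),np.percentile(q[:,2],95).round(4))
c=load('top0.npz');P=cloud(c)
for u,v in [(270,270),(389,281),(418,227),(397,281),(262,270),(275,258)]: print(u,v,P[v,u].round(4))
p=c['p']
a=cv2.resize(p[220:330,210:320],(400,400),interpolation=2);b=cv2.resize(p[235:325,345:435],(400,400),interpolation=2)
cv2.imwrite('pics/z1.png',np.hstack([a,b])[:,:,::-1])
s=load('scene0.npz');p=s['p']
a=cv2.resize(p[130:210,360:420],(300,400),interpolation=2);b=cv2.resize(p[180:215,145:185],(457,400),interpolation=2)
cv2.imwrite('pics/z2.png',np.hstack([a,b])[:,:,::-1])
E
```

```text
top [148 243  12  12 120] [153.5 248.4] [0.5399 0.2854 0.1208] 0.1243
top [149 268   8  10  49] [152.9 272. ] [0.4894 0.2949 0.0851] 0.0887
top [139 291  12  12 114] [144.4 296.7] [0.433  0.3132 0.0857] 0.0897
scene [383 140  11   7  59] [388.3 143.1] [0.4335 0.3111 0.0856] 0.0873
scene [386 153  20  12 131] [395.7 158.9] [0.5333 0.2894 0.1199] 0.1223
270 270 [0.4857 0.0244 0.1091]
389 281 [ 0.4592 -0.2583  0.0208]
418 227 [ 0.588  -0.337   0.0248]
397 281 [ 0.4576 -0.2734  0.0397]
262 270 [0.489  0.0439 0.0754]
275 258 [0.5164 0.0133 0.0714]
```

View pics/z1.png

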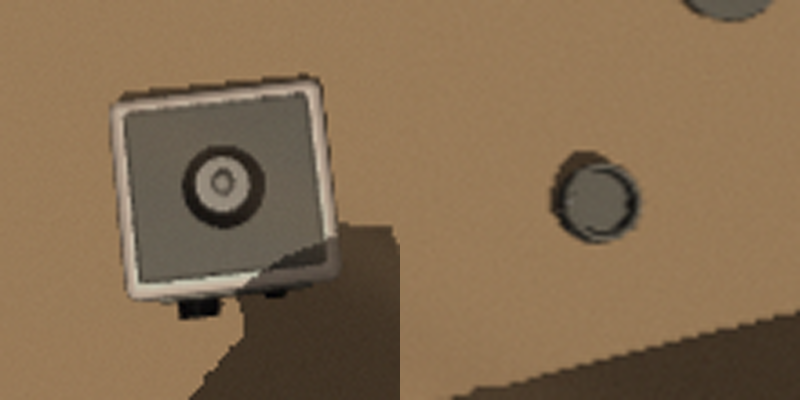

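View pics/z2.png

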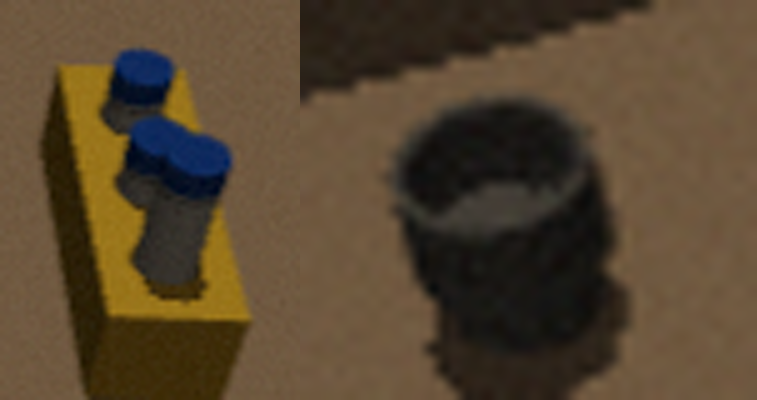

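The tall tube is the far one, at about (0.54, 0.285). I'll move above the cup and look with the wrist camera.

```bash
cat >> h.py <<'E'
def to(target,yaw=None):
    from station import ctrl
    s=ctrl.get_state(); R=s['ee_rot']; v=R.T@(np.array(target)-s['tcp_pos'])/0.06
    y0=np.degrees(np.arctan2(R[1,0],R[0,0]))
    print('t',s['t'],'tcp',s['tcp_pos'].round(4),'yaw',y0.round(2),'tilt z',R[:,2].round(4),'F',s['ft_force'].round(2),'w',round(s['grip_width'],4),'q6',s['joint_pos'][5].round(3))
    print('shift',v.round(3), None if yaw is None else ((y0-yaw+180)%360-180)/6)
def snap(n,name):
    from station import ctrl
    c=ctrl.camera_params(n); p,d=ctrl.camera(n)
    np.savez(name+'.npz',p=p,d=d,**{k:np.array(v) for k,v in c.items()}); cv2.imwrite('pics/'+name+'.png',p[:,:,::-1]); return load(name+'.npz')
E
python3 -c "
from h import *
to([.459,-.258,.25])
c=load('top0.npz')
print(onz(c,[[389,281]],.042), onz(c,[[270.5,269.5]],.093))"
```

```text
t 0.1 tcp [ 0.2906 -0.5809  0.2265] yaw 26.57 tilt z [-5.0e-04  1.6e-03 -1.0e+00] F [ 0.51 -0.35 -0.02] w 0.0942 q6 -0.174
shift [ 4.917 -3.558 -0.385] None
[[ 0.45800368 -0.25400564  0.042     ]] [[0.48816413 0.02373552 0.093     ]]
```

Emit:
apply_moves:
  motion:
    - [[0, 0.8, -0.55, -0.39, 0], [0, 1.6, -1.15, -0.39, 0], [0, 2.4, -1.7, -0.39, 0], [0, 3.2, -2.3, -0.39, 0], [0, 4.0, -2.9, -0.39, 0], [0, 4.9, -3.55, -0.39, 0], [0, 4.9, -3.55, -0.39, 0], [0, 4.9, -3.55, -0.39, 0], [0, 4.9, -3.55, -0.39, 0]]

```text
t: 1.23
tcp_pos: [0.4579, -0.2606, 0.2507]
ee_rot: [[0.895, 0.446, -0.0], [0.446, -0.895, -0.0], [-0.0, -0.0, -1.0]]
ft_force: [-0.8, 0.1, -1.1]
grip_width: 0.0942
```

```bash
python3 -c "
from h import *
to([.459,-.258,.25]); c=snap('wrist','w1'); print(c['R'],-c['R'].T@c['t'])
print(proj(c,[[.458,-.254,.042]]))"
```

```text
t 1.225 tcp [ 0.4579 -0.2606  0.2507] yaw 26.46 tilt z [-4.e-04 -0.e+00 -1.e+00] F [-0.83  0.09 -1.14] w 0.0942 q6 0.376
shift [ 0.036 -0.03   0.011] None
[[ 4.45758842e-01 -8.95153089e-01 -5.45999816e-05]
 [-8.71820149e-01 -4.34153586e-01  2.26804522e-01]
 [-2.03048473e-01 -1.01052520e-01 -9.73940299e-01]] [ 0.51614307 -0.2305801   0.40851089]
[[269.76175186 193.34924988]]
```

View pics/w1.png

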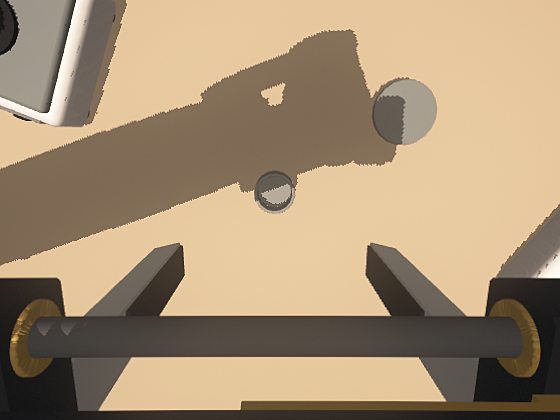

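The cup is at about (274,191) in the wrist view, between the jaws. I'll fit its rim from depth and edges.

```bash
python3 -c "
from h import *
c=load('w1.npz');P=cloud(c)
w=P[165:220,245:305].reshape(-1,3); q=w[(w[:,2]>.034)&(w[:,2]<.05)]
print(len(q),np.median(q[:,2]),cv2.minEnclosingCircle(q[:,:2].astype(np.float32)))
x,y=q[:,0],q[:,1];A=np.c_[x,y,np.ones(len(x))];s=np.linalg.lstsq(A,x*x+y*y,rcond=None)[0];print(s[:2]/2)
p=c['p'][160:225,240:310];cv2.imwrite('pics/z3.png',cv2.resize(p,None,fx=8,fy=8,interpolation=0)[:,:,::-1])
t=load('top0.npz');P=cloud(t);w=P[260:305,365:415].reshape(-1,3);q=w[(w[:,2]>.03)&(w[:,2]<.055)];print(len(q),cv2.minEnclosingCircle(q[:,:2].astype(np.float32)))
"
```

```text
478 0.04223199374318706 ((0.45983585715293884, -0.25793325901031494), 0.0209755040705204)
[ 0.4602524  -0.25774857]
96 ((0.46054738759994507, -0.2575407028198242), 0.020739104598760605)
```

View pics/z3.png

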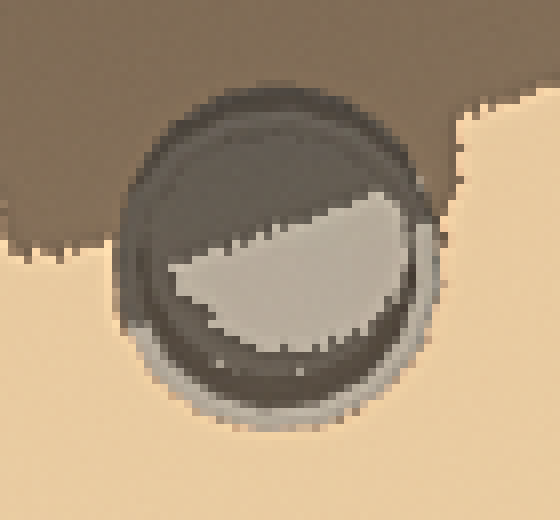

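```bash
python3 -c "
from h import *
to([.460,-.2578,.035])
t=load('top0.npz');P=cloud(t);w=P[245:295,245:295].reshape(-1,3)
for a,b in[(.086,.097),(.102,.112)]:
  q=w[(w[:,2]>a)&(w[:,2]<b)];print(len(q),cv2.minEnclosingCircle(q[:,:2].astype(np.float32)),q.mean(0))
"
```

```text
t 1.275 tcp [ 0.4578 -0.2606  0.2507] yaw 26.45 tilt z [-4.e-04  0.e+00 -1.e+00] F [-0.02  0.14  0.23] w 0.0939 q6 0.376
shift [ 0.055 -0.026  3.595] None
145 ((0.48703086376190186, 0.023294508457183838), 0.017116032540798187) [0.48634105 0.02277291 0.09323216]
28 ((0.4858275055885315, 0.023347023874521255), 0.006200046744197607) [0.48702081 0.0227841  0.10631506]
```

Emit:
apply_moves:
  motion:
    - [[0, 0.055, -0.026, 0.9, 0], [0, 0.055, -0.026, 1.8, 0], [0, 0.055, -0.026, 2.6, 0], [0, 0.055, -0.026, 3.2, 0], [0, 0.055, -0.026, 3.5, 0], [0, 0.055, -0.026, 3.6, 0], [0, 0.055, -0.026, 3.6, 0], [0, 0.055, -0.026, 3.6, 0]]
  squeeze: 15

```text
t: 2.28
tcp_pos: [0.4616, -0.2573, 0.0363]
ee_rot: [[0.894, 0.447, 0.002], [0.447, -0.894, -0.002], [0.001, 0.003, -1.0]]
ft_force: [0.3, 0.1, 0.4]
grip_width: 0.0943
```

```bash
python3 -c "
from h import *
to([.460,-.2578,.035])
"
```

```text
t 2.275 tcp [ 0.4616 -0.2573  0.0363] yaw 26.57 tilt z [ 0.0021 -0.0019 -1.    ] F [0.3  0.09 0.41] w 0.0943 q6 0.384
shift [-0.028 -0.005  0.022] None
```

Emit:
apply_moves:
  motion:
    - [[140, -0.02, 0, 0, 0], [180, -0.02, 0, 0, 0], [200, -0.02, 0, 0, 0], [200, -0.02, 0, 0, 0], [200, -0.02, 0, 0, 0], [200, -0.02, 0, 0, 0], [200, -0.02, 0, 0, 0], [200, -0.02, 0, 0, 0]]
  squeeze: 15

```text
t: 3.28
tcp_pos: [0.4597, -0.257, 0.0349]
ee_rot: [[0.894, 0.447, 0.0], [0.447, -0.894, -0.0], [0.0, 0.0, -1.0]]
ft_force: [0.2, -0.9, 0.1]
grip_width: 0.0426
```

Emit:
apply_moves:
  motion:
    - [[200, 0, 0, -0.2, 0], [200, 0, 0, -0.8, 0], [200, 0, 0, -1.6, 0], [200, 0, 0, -2.4, 0], [200, 0, 0, -2.4, 0], [200, 0, 0, -2.4, 0]]

```text
t: 4.03
tcp_pos: [0.4592, -0.2566, 0.1784]
ee_rot: [[0.894, 0.447, -0.001], [0.447, -0.894, 0.001], [-0.0, -0.001, -1.0]]
ft_force: [-0.6, 0.1, -1.2]
grip_width: 0.0424
```

```bash
python3 -c "
from h import *
to([.487,.0232,.22]); c=snap('wrist','w2')
"
```

```text
t 4.025 tcp [ 0.4592 -0.2566  0.1784] yaw 26.57 tilt z [-7.e-04  6.e-04 -1.e+00] F [-0.61  0.11 -1.15] w 0.0424 q6 0.382
shift [ 2.5   -3.963 -0.69 ] None
```

View pics/w2.png

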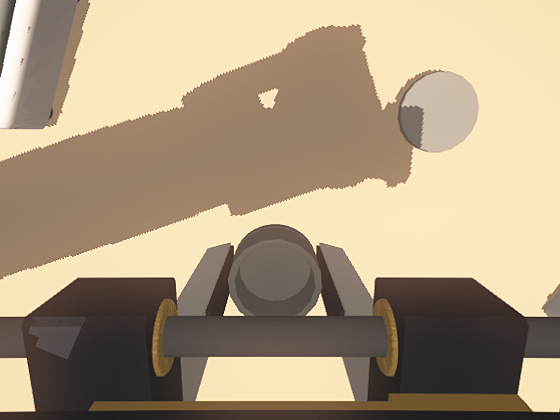

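Cup is gripped (275,275). I'll move to a spot 80 mm short of the spindle along tool x and measure the spindle.

Emit:
apply_moves:
  motion:
    - [[200, 0.1, -0.7, -0.7, 0], [200, 0.2, -1.4, -0.7, 0], [200, 0.45, -2.1, -0.7, 0], [200, 0.7, -2.8, -0.7, 0], [200, 0.95, -3.5, -0.7, 0], [200, 1.2, -3.96, -0.7, 0], [200, 1.2, -3.96, -0.7, 0], [200, 1.2, -3.96, -0.7, 0], [200, 1.2, -3.96, -0.7, 0]]

```text
t: 5.2
tcp_pos: [0.4176, -0.0132, 0.2204]
ee_rot: [[0.895, 0.446, -0.001], [0.446, -0.895, 0.0], [-0.001, -0.001, -1.0]]
ft_force: [0.7, -0.2, -0.2]
grip_width: 0.0425
```

```bash
python3 -c "
from h import *
c=snap('wrist','w3');P=cloud(c).reshape(-1,3)
w=P[(abs(P[:,0]-.487)<.03)&(abs(P[:,1]-.023)<.03)]
for a,b in[(.088,.097),(.102,.112),(.0725,.078)]:
  q=w[(w[:,2]>a)&(w[:,2]<b)];print(len(q),cv2.minEnclosingCircle(q[:,:2].astype(np.float32)),q.mean(0))
R,t=c['R'],c['t']
w=P[(P[:,2]>.12)&(P[:,2]<.26)]
from station import ctrl
s=ctrl.get_state(); L=(w-s['tcp_pos'])@s['ee_rot']
m=(abs(L[:,1])<.0205)&(abs(L[:,0])<.03)&(L[:,2]>-.012)&(L[:,2]<-.003);L2=L[m];print(len(L2),L2.mean(0),L2.min(0),L2.max(0),cv2.minEnclosingCircle(L2[:,:2].astype(np.float32)))
to([.487,.0232,.22])
"
```

```text
1373 ((0.48582693934440613, 0.022796355187892914), 0.01701621524989605) [0.48595948 0.02283352 0.09366674]
293 ((0.48581868410110474, 0.022787826135754585), 0.006996129639446735) [0.48576689 0.02273615 0.10621239]
1791 ((0.4885500967502594, 0.023874113336205482), 0.03722979128360748) [0.4858985  0.0226151  0.07562934]
2076 [ 0.00371423  0.000526   -0.00688154] [-0.01766587 -0.02049976 -0.01194438] [ 0.02077441  0.02045816 -0.00300522] ((0.00010998481593560427, 0.00021232885774224997), 0.021888552233576775)
t 5.25 tcp [ 0.4177 -0.0132  0.2206] yaw 26.48 tilt z [-7.e-04  1.e-04 -1.e+00] F [-0.38  0.5  -1.06] w 0.0419 q6 0.804
shift [ 1.304 -0.028  0.009] None
```

View pics/w3.png

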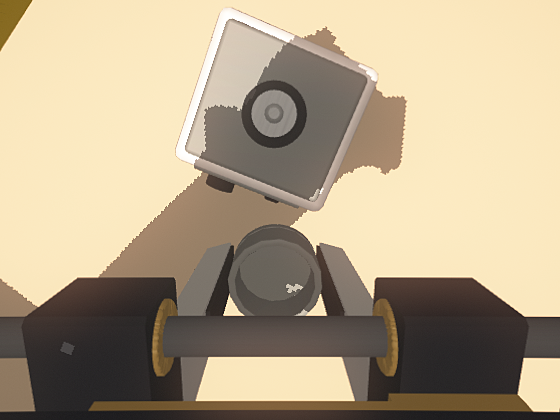

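```bash
python3 -c "
from h import *
to([.4858,.0228,.150])
"
```

```text
t 5.25 tcp [ 0.4177 -0.0132  0.2206] yaw 26.48 tilt z [-7.e-04  1.e-04 -1.e+00] F [-0.38  0.5  -1.06] w 0.0419 q6 0.804
shift [ 1.284 -0.03   1.175] None
```

Emit:
apply_moves:
  motion:
    - [[200, 0.5, -0.03, 0, 0], [200, 1.0, -0.03, 0, 0], [200, 1.28, -0.03, 0.3, 0], [200, 1.28, -0.03, 0.7, 0], [200, 1.28, -0.03, 1.0, 0], [200, 1.28, -0.03, 1.17, 0], [200, 1.28, -0.03, 1.17, 0], [200, 1.28, -0.03, 1.17, 0], [200, 1.28, -0.03, 1.17, 0]]

```text
t: 6.38
tcp_pos: [0.4862, 0.0236, 0.1516]
ee_rot: [[0.894, 0.447, 0.002], [0.447, -0.894, -0.0], [0.001, 0.001, -1.0]]
ft_force: [0.2, 0.0, -1.0]
grip_width: 0.0423
```

```bash
python3 -c "
from h import *
for i in range(4):
  to([.4858,.0228,.129]); c=snap('wrist','w4')
c=snap('scene','s4')
P=cloud(c)[150:210,240:330].reshape(-1,3)
q=P[(P[:,2]>.15)&(P[:,2]<.2)];print(len(q),q.mean(0))
cv2.imwrite('pics/z4.png',cv2.resize(c['p'][130:220,230:340],None,fx=6,fy=6,interpolation=2)[:,:,::-1])
"
```

```text
t 6.375 tcp [0.4862 0.0236 0.1516] yaw 26.57 tilt z [ 1.7e-03 -3.0e-04 -1.0e+00] F [ 0.19  0.04 -1.01] w 0.0423 q6 0.922
shift [-0.012  0.008  0.376] None
t 6.425 tcp [0.4861 0.0236 0.1514] yaw 26.57 tilt z [ 1.5e-03 -3.0e-04 -1.0e+00] F [-0.76  0.64 -0.65] w 0.0422 q6 0.922
shift [-0.011  0.009  0.374] None
t 6.475 tcp [0.486  0.0236 0.1513] yaw 26.58 tilt z [ 1.3e-03 -2.0e-04 -1.0e+00] F [-0.49 -1.34 -0.64] w 0.0425 q6 0.922
shift [-0.009  0.011  0.372] None
t 6.525 tcp [0.4859 0.0237 0.1512] yaw 26.58 tilt z [ 1.e-03 -2.e-04 -1.e+00] F [-0.18 -0.21 -0.29] w 0.0424 q6 0.922
shift [-0.008  0.012  0.369] None
111 [0.50401944 0.01098798 0.15692848]
```

View pics/z4.png

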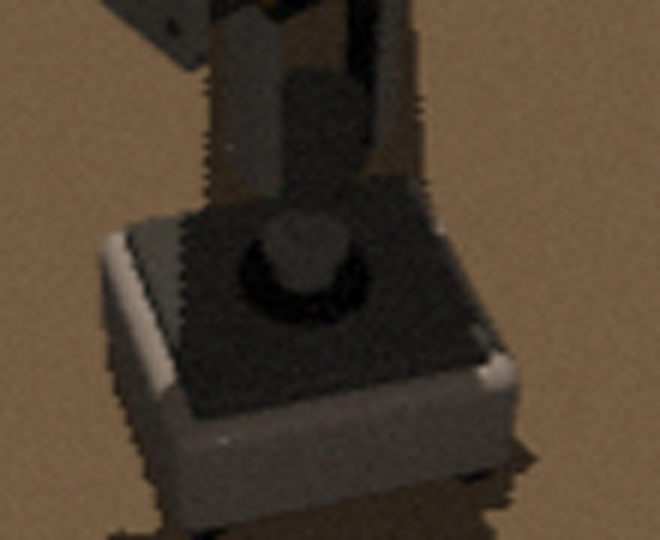

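Emit:
apply_moves:
  motion:
    - [[200, -0.005, 0.012, 0.1, 0], [200, -0.005, 0.012, 0.2, 0], [200, -0.005, 0.012, 0.3, 0], [200, -0.005, 0.012, 0.35, 0], [200, -0.005, 0.012, 0.39, 0], [200, -0.005, 0.012, 0.39, 0], [200, -0.005, 0.012, 0.39, 0], [200, -0.005, 0.012, 0.39, 0]]

```text
t: 7.62
tcp_pos: [0.4858, 0.0229, 0.1275]
ee_rot: [[0.894, 0.447, 0.0], [0.447, -0.894, -0.0], [0.0, 0.0, -1.0]]
ft_force: [-2.2, -0.0, 1.9]
grip_width: 0.0423
```

```bash
python3 -c "
from h import *
to([.4858,.0228,.128])
"
```

```text
t 7.625 tcp [0.4858 0.0229 0.1275] yaw 26.58 tilt z [ 3.e-04 -1.e-04 -1.e+00] F [-2.19 -0.04  1.92] w 0.0423 q6 0.92
shift [-0.     0.002 -0.008] None
```

Emit:
apply_moves:
  motion:
    - [[150, 0, 0, 0, 0], [100, 0, 0, 0, 0], [50, 0, 0, 0, 0], [0, 0, 0, 0, 0], [0, 0, 0, 0, 0], [0, 0, 0, 0, 0]]

```text
t: 8.38
tcp_pos: [0.4857, 0.0229, 0.1272]
ee_rot: [[0.894, 0.447, 0.0], [0.447, -0.894, -0.0], [0.0, 0.0, -1.0]]
ft_force: [1.1, -0.7, 0.2]
grip_width: 0.0887
```

Emit:
apply_moves:
  motion:
    - [[0, 0, 0, -0.4, 0], [0, 0, 0, -1.0, 0], [0, 0, 0, -1.7, 0], [0, -1.0, 0, -1.7, 0], [0, -1.5, 0, -1.7, 0], [0, -1.5, 0, -1.7, 0], [0, -1.5, 0, -1.7, 0]]

```text
t: 9.25
tcp_pos: [0.4057, -0.0173, 0.2295]
ee_rot: [[0.894, 0.447, 0.001], [0.447, -0.894, -0.0], [0.001, 0.0, -1.0]]
ft_force: [1.0, -0.6, -1.6]
grip_width: 0.0944
```

```bash
python3 -c "
from h import *
c=snap('wrist','w5');P=cloud(c).reshape(-1,3)
w=P[(abs(P[:,0]-.487)<.03)&(abs(P[:,1]-.023)<.03)]
q=w[(w[:,2]>.128)&(w[:,2]<.142)];print(len(q),cv2.minEnclosingCircle(q[:,:2].astype(np.float32)),np.median(q,0))
A=np.c_[q[:,:2],np.ones(len(q))];print('plane',np.linalg.lstsq(A,q[:,2],rcond=None)[0])
q=w[(w[:,2]>.108)&(w[:,2]<.119)];print('floor',len(q),cv2.minEnclosingCircle(q[:,:2].astype(np.float32)),np.median(q,0))
to([.54,.285,.2],-14.5)
"
```

```text
1131 ((0.48514753580093384, 0.023764749988913536), 0.02109236642718315) [0.48819597 0.02496938 0.13540573]
plane [-0.02285045 -0.01193968  0.14642319]
floor 2039 ((0.4837237000465393, 0.022563695907592773), 0.019868241623044014) [0.48549164 0.0238398  0.11572649]
t 9.3 tcp [ 0.4058 -0.0172  0.2294] yaw 26.6 tilt z [ 3.e-04  1.e-04 -1.e+00] F [ 0.74  0.21 -0.07] w 0.0939 q6 0.783
shift [ 4.255 -3.502  0.491] 6.849889746429748
```

View pics/w5.png

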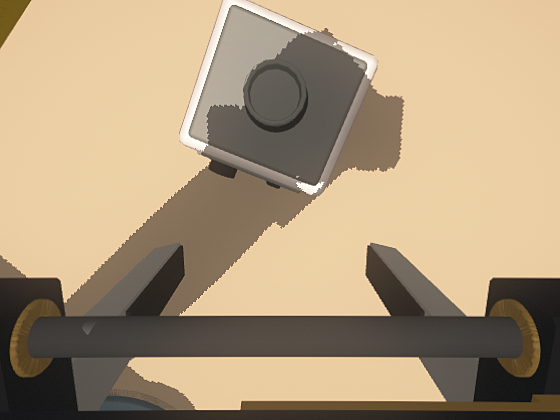

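Cup is seated: rim at z 0.1354 (0.135 expected), centre (0.485, 0.0235), at pixel (275,95). Next, the tube.

```bash
python3 -c "
from h import *
to([.467,.304,.23],-14.5)
"
```

```text
t 9.3 tcp [ 0.4058 -0.0172  0.2294] yaw 26.6 tilt z [ 3.e-04  1.e-04 -1.e+00] F [ 0.74  0.21 -0.07] w 0.0939 q6 0.783
shift [ 3.309 -4.33  -0.009] 6.849889746429748
```

Emit:
apply_moves:
  motion:
    - [[0, 0.5, -0.65, -0.1, 1], [0, 1.0, -1.3, -0.1, 2], [0, 1.5, -2.0, -0.1, 3], [0, 2.0, -2.6, -0.1, 4], [0, 2.5, -3.3, -0.1, 5], [0, 3.0, -4.0, -0.1, 6], [0, 3.3, -4.33, 0, 6.85], [0, 3.3, -4.33, 0, 6.85], [0, 3.3, -4.33, 0, 6.85], [0, 3.3, -4.33, 0, 6.85]]

```text
t: 10.55
tcp_pos: [0.4662, 0.3028, 0.2294]
ee_rot: [[0.968, -0.251, 0.0], [-0.251, -0.968, -0.0], [0.0, -0.0, -1.0]]
ft_force: [1.0, -0.7, -0.3]
grip_width: 0.094
```

```bash
python3 -c "
from h import *
c=snap('wrist','w6');P=cloud(c);w=P.reshape(-1,3)
q=w[(abs(w[:,0]-.538)<.05)&(abs(w[:,1]-.286)<.05)&(w[:,2]>.115)&(w[:,2]<.125)];print(len(q),cv2.minEnclosingCircle(q[:,:2].astype(np.float32)),np.median(q,0))
q=w[(w[:,2]>.068)&(w[:,2]<.1)&(w[:,0]<.51)&(w[:,0]>.39)&(w[:,1]>.25)&(w[:,1]<.35)];print(len(q),cv2.minAreaRect((q[:,:2]*1000).astype(np.float32)))
q=w[(w[:,2]>.052)&(w[:,2]<.058)&(w[:,0]<.61)&(w[:,0]>.39)&(w[:,1]>.2)&(w[:,1]<.37)];print(len(q),cv2.minAreaRect((q[:,:2]*1000).astype(np.float32)))
to([.54,.285,.2],-14.5)
"
```

```text
1522 ((0.5399246215820312, 0.28663769364356995), 0.015211622230708599) [0.54000797 0.28655509 0.120949  ]
2190 ((459.9007263183594, 306.7130126953125), (29.90110206604004, 85.52855682373047), 75.48799133300781)
11377 ((486.5715637207031, 300.02215576171875), (66.11255645751953, 191.37669372558594), 75.93327331542969)
t 10.6 tcp [0.4662 0.3028 0.2295] yaw -14.57 tilt z [ 3.e-04  0.e+00 -1.e+00] F [0.61 0.56 0.49] w 0.0941 q6 2.197
shift [ 1.265 -0.022  0.492] -0.011987288498507572
```

View pics/w6.png

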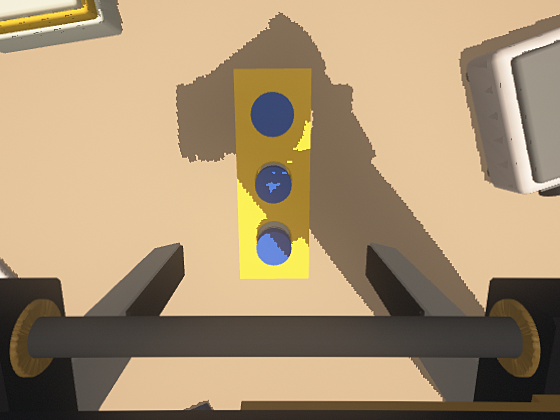

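Tall tube cap at pixel (272,114) gives (0.540, 0.2866). Aligned, so I descend to TCP z 0.088.

```bash
python3 -c "
from h import *
to([.5399,.2866,.088],-14.3)
"
```

```text
t 10.6 tcp [0.4662 0.3028 0.2295] yaw -14.57 tilt z [ 3.e-04  0.e+00 -1.e+00] F [0.61 0.56 0.49] w 0.0941 q6 2.197
shift [ 1.256 -0.048  2.359] -0.04532062183183901
```

Emit:
apply_moves:
  motion:
    - [[0, 0.6, -0.05, 0, 0], [0, 1.255, -0.05, 0, 0], [0, 1.255, -0.05, 0, 0], [0, 1.255, -0.05, 0.7, 0], [0, 1.255, -0.05, 1.4, 0], [0, 1.255, -0.05, 2.0, 0], [0, 1.255, -0.05, 2.36, 0], [0, 1.255, -0.05, 2.36, 0], [0, 1.255, -0.05, 2.36, 0], [0, 1.255, -0.05, 2.36, 0]]

```text
t: 11.85
tcp_pos: [0.5405, 0.2879, 0.0895]
ee_rot: [[0.968, -0.251, 0.003], [-0.251, -0.968, 0.001], [0.002, -0.002, -1.0]]
ft_force: [-0.4, 0.3, 0.6]
grip_width: 0.0938
```

```bash
python3 -c "
from h import *
to([.5399,.2866,.088],-14.3)
"
```

```text
t 11.85 tcp [0.5405 0.2879 0.0895] yaw -14.52 tilt z [ 2.7e-03  9.0e-04 -1.0e+00] F [-0.35  0.29  0.55] w 0.0938 q6 2.129
shift [-0.005  0.024  0.024] -0.03729032699060516
```

Emit:
apply_moves:
  motion:
    - [[0, 0, 0.01, 0, 0], [0, 0, 0.01, 0, 0], [150, 0, 0.01, 0, 0], [230, 0, 0.01, 0, 0], [230, 0, 0.01, 0, 0], [230, 0, 0.01, 0, 0], [230, 0, 0.01, 0, 0], [230, 0, 0.01, 0, 0], [230, 0, 0.01, 0, 0], [230, 0, 0.01, 0, 0]]
  squeeze: 40

```text
t: 13.1
tcp_pos: [0.5395, 0.287, 0.0877]
ee_rot: [[0.968, -0.251, -0.0], [-0.251, -0.968, 0.0], [-0.0, 0.0, -1.0]]
ft_force: [0.4, -0.2, 0.5]
grip_width: 0.0295
```

Emit:
apply_moves:
  motion:
    - [[230, 0, 0, -0.2, 0], [230, 0, 0, -0.7, 0], [230, 0, 0, -1.3, 0], [230, 0, 0, -2.0, 0], [230, 0, 0, -2.7, 0], [230, 0, 0, -3.0, 0], [230, 0, 0, -3.0, 0], [230, 0, 0, -3.0, 0]]

```text
t: 14.1
tcp_pos: [0.5386, 0.2867, 0.2654]
ee_rot: [[0.968, -0.251, -0.003], [-0.251, -0.968, -0.001], [-0.003, 0.002, -1.0]]
ft_force: [-0.6, 0.3, -0.4]
grip_width: 0.0293
```

```bash
python3 -c "
from h import *
to([.4851,.0235,.26])
c=snap('wrist','w7');from station import ctrl
s=ctrl.get_state();L=(cloud(c).reshape(-1,3)-s['tcp_pos'])@s['ee_rot']
q=L[(abs(L[:,1])<.0145)&(abs(L[:,0])<.03)&(L[:,2]>-.045)&(L[:,2]<-.025)];print(len(q),np.median(q,0),q.min(0),q.max(0),cv2.minEnclosingCircle(q[:,:2].astype(np.float32)))
c=snap('scene','s7')
"
```

```text
t 14.1 tcp [0.5386 0.2867 0.2654] yaw -14.53 tilt z [-0.0034 -0.001  -1.    ] F [-0.57  0.3  -0.39] w 0.0293 q6 2.128
shift [0.238 4.47  0.098] None
3641 [ 0.00686506 -0.00024798 -0.0333397 ] [-0.00271597 -0.01449081 -0.04480134] [ 0.01608175  0.01448952 -0.02502477] ((0.003040279494598508, 5.573965609073639e-06), 0.015399347059428692)
```

View pics/w7.png

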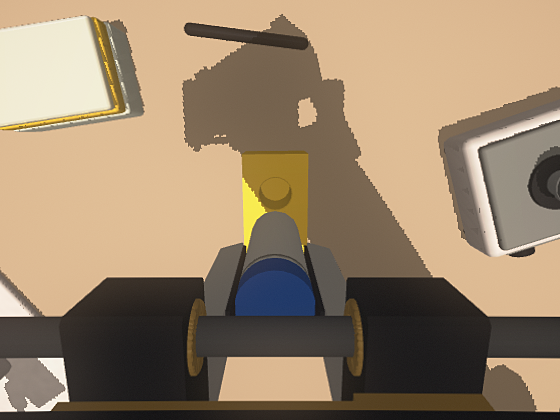

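View pics/s7.png

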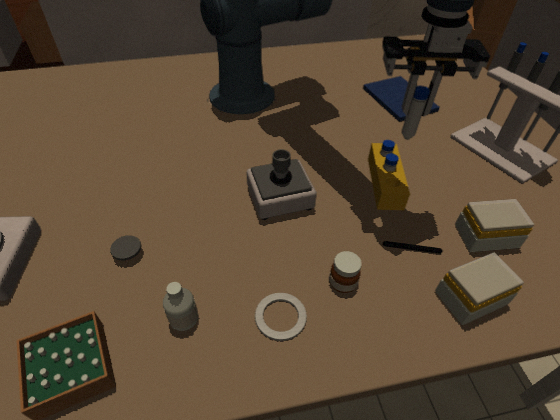

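The tall tube is lifted out and upright, and the cup is seated on the spindle at (281,165) in the scene view. I'll check the tube's in-hand offset and tilt.

```bash
cat > tilt.py <<'E'
from h import *
import sys
c=snap('wrist',sys.argv[1]);from station import ctrl
s=ctrl.get_state();L=(cloud(c).reshape(-1,3)-s['tcp_pos'])@s['ee_rot']
zs=[];xs=[]
for z in np.arange(-.03,.075,.008):
    q=L[(abs(L[:,2]-z)<.004)&(abs(L[:,1])<.003)&(L[:,0]>0)&(L[:,0]<.03)]
    r=L[(abs(L[:,2]-z)<.004)&(abs(L[:,1])<.016)&(L[:,0]>0)&(L[:,0]<.03)]
    if len(q)>5: print(z.round(3),len(q),np.median(q[:,0]).round(4), (r[:,1].min()+r[:,1].max())/2)
E
python3 tilt.py w8; python3 -c "
from h import *
to([.4851,.0235,.26])"
```

```text
-0.03 720 0.0091 1.0085842056516484e-05
-0.022 95 0.0154 6.063712363200448e-05
-0.014 91 0.0151 -1.765479762814645e-05
-0.006 79 0.0149 -1.4038550733078137e-05
0.002 69 0.0149 -1.1219849448932881e-05
0.01 62 0.015 -1.771688632433259e-05
0.018 55 0.015 6.390499374378696e-05
0.026 45 0.015 -0.0008076312319930867
0.034 41 0.0149 -0.0007378476971888039
0.042 38 0.0149 -0.000777709967985811
0.05 30 0.015 -0.0007757299446324636
0.058 32 0.015 -0.0006311744018491572
0.066 21 0.015 -0.0008057380928108348
t 14.25 tcp [0.5388 0.2868 0.2656] yaw -14.53 tilt z [-0.0033 -0.001  -1.    ] F [-0.8   0.2  -0.07] w 0.0295 q6 2.128
shift [0.235 4.471 0.1  ] None
```

Emit:
apply_moves:
  motion:
    - [[230, 0.05, 0.6, 0, 0], [230, 0.1, 1.3, 0, 0], [230, 0.15, 2.0, 0, 0], [230, 0.2, 2.7, 0, 0], [230, 0.24, 3.4, 0, 0], [230, 0.24, 4.0, 0.1, 0], [230, 0.24, 4.47, 0.1, 0], [230, 0.24, 4.47, 0.1, 0], [230, 0.24, 4.47, 0.1, 0], [230, 0.24, 4.47, 0.1, 0], [230, 0.24, 4.47, 0.1, 0]]

```text
t: 15.62
tcp_pos: [0.4863, 0.0244, 0.2616]
ee_rot: [[0.968, -0.25, -0.0], [-0.25, -0.968, 0.0], [-0.0, -0.0, -1.0]]
ft_force: [-0.2, -0.8, -0.6]
grip_width: 0.0293
```

```bash
python3 -c "
from h import *
c=snap('wrist','w9')
P=cloud(c).reshape(-1,3)
w=P[(abs(P[:,0]-.487)<.03)&(abs(P[:,1]-.023)<.03)]
q=w[(w[:,2]>.128)&(w[:,2]<.142)];print(len(q),cv2.minEnclosingCircle(q[:,:2].astype(np.float32)),np.median(q,0))
to([.4854,.0233,.215])
"
```

```text
465 ((0.48566627502441406, 0.023382000625133514), 0.02083822898566723) [0.49683122 0.01664484 0.13536731]
t 15.675 tcp [0.4863 0.0244 0.2616] yaw -14.47 tilt z [-1.e-04  1.e-04 -1.e+00] F [-0.09  0.64  0.24] w 0.0298 q6 1.64
shift [-0.01   0.021  0.777] None
```

View pics/w9.png

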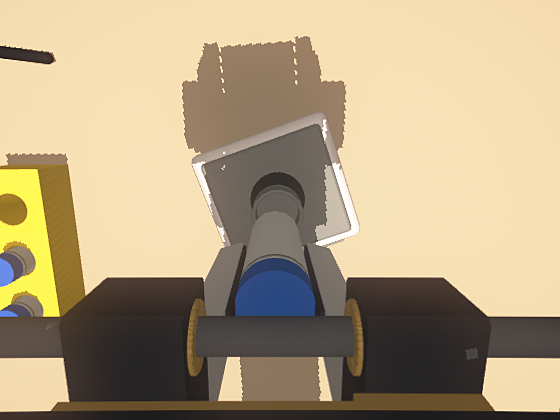

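Tube above the cup at (277,205), centred. Descend to just above the floor (contact predicted at TCP z 0.1977).

Emit:
apply_moves:
  motion:
    - [[230, -0.01, 0.02, 0.1, 0], [230, -0.01, 0.02, 0.3, 0], [230, -0.01, 0.02, 0.5, 0], [230, -0.01, 0.02, 0.7, 0], [230, -0.01, 0.02, 0.9, 0], [230, -0.01, 0.02, 0.97, 0], [230, -0.01, 0.02, 0.97, 0], [230, -0.01, 0.02, 0.97, 0], [230, -0.01, 0.02, 0.97, 0], [230, -0.01, 0.02, 0.97, 0]]

```text
t: 16.92
tcp_pos: [0.4855, 0.0227, 0.2038]
ee_rot: [[0.968, -0.251, 0.001], [-0.251, -0.968, -0.0], [0.001, -0.0, -1.0]]
ft_force: [0.5, 0.1, -1.0]
grip_width: 0.0293
```

```bash
python3 -c "
from h import *
to([.4857,.0234,.1917])
"
```

```text
t 16.925 tcp [0.4855 0.0227 0.2038] yaw -14.53 tilt z [ 6.e-04 -1.e-04 -1.e+00] F [ 0.55  0.1  -1.04] w 0.0293 q6 1.637
shift [ 0.    -0.012  0.201] None
```

Emit:
apply_moves:
  motion:
    - [[230, 0, -0.01, 0.04, 0], [230, 0, -0.01, 0.08, 0], [230, 0, -0.01, 0.12, 0], [230, 0, -0.01, 0.16, 0], [230, 0, -0.01, 0.2, 0], [230, 0, -0.01, 0.2, 0], [230, 0, -0.01, 0.2, 0], [230, 0, -0.01, 0.2, 0], [230, 0, -0.01, 0.2, 0], [230, 0, -0.01, 0.2, 0]]

```text
t: 18.18
tcp_pos: [0.4856, 0.0233, 0.1919]
ee_rot: [[0.968, -0.251, 0.0], [-0.251, -0.968, -0.0], [0.0, -0.0, -1.0]]
ft_force: [-1.0, 0.9, 6.2]
grip_width: 0.0294
```

```bash
cat > chk.py <<'E'
import sys
from h import *
from station import ctrl
to([.4857,.0234,.1917])
F=[]
for i in range(6):
    c=snap('wrist',sys.argv[1]); s=ctrl.get_state(); F.append(s['ft_force']); 
print('F',np.mean(F,0).round(2), 'tcp',s['tcp_pos'])
P=cloud(c).reshape(-1,3)
w=P[(abs(P[:,0]-.4857)<.024)&(abs(P[:,1]-.0234)<.024)]
h=np.hypot(w[:,0]-.4857,w[:,1]-.0234)
q=w[(h<.0225)&(h>.0165)&(w[:,2]>.122)&(w[:,2]<.142)];print(len(q),'rim z',np.percentile(q[:,2],[20,50,80,95]),cv2.minEnclosingCircle(q[:,:2].astype(np.float32)))
E
python3 chk.py w10
```

```text
t 18.175 tcp [0.4856 0.0233 0.1919] yaw -14.53 tilt z [ 3.e-04 -0.e+00 -1.e+00] F [-0.97  0.85  6.15] w 0.0294 q6 1.639
shift [ 0.001 -0.001  0.003] None
F [-1.88  0.33  5.14] tcp [0.4855807  0.02333721 0.19188045]
760 rim z [0.12833776 0.12955236 0.13017292 0.13077416] ((0.48557478189468384, 0.02345680072903633), 0.020795851945877075)
```

View pics/w10.png

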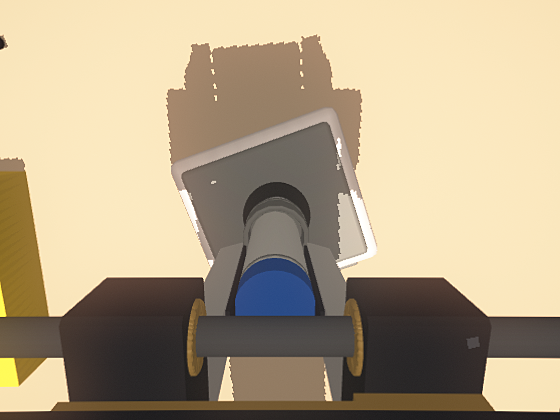

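Rim has dropped from 0.1354 to 0.1296 (5.8 mm) at about 5 N, and the cup is still centred at (275,205). One more hold, then hand in.

Emit:
apply_moves:
  motion:
    - [[230, 0, 0, 0, 0], [230, 0, 0, 0, 0], [230, 0, 0, 0, 0], [230, 0, 0, 0, 0], [230, 0, 0, 0, 0], [230, 0, 0, 0, 0]]

```text
t: 19.23
tcp_pos: [0.4856, 0.0234, 0.1919]
ee_rot: [[0.968, -0.251, 0.0], [-0.251, -0.968, 0.0], [0.0, -0.0, -1.0]]
ft_force: [-1.9, 0.3, 5.0]
grip_width: 0.0294
```

```bash
python3 chk.py w11; python3 -c "
from station import ctrl
print(ctrl.close_job())"
```

```text
t 19.225 tcp [0.4856 0.0234 0.1919] yaw -14.52 tilt z [ 1.e-04  0.e+00 -1.e+00] F [-1.93  0.33  4.97] w 0.0294 q6 1.639
shift [ 0.002 -0.001  0.003] None
F [-1.53  0.43  5.33] tcp [0.48561171 0.02334703 0.19192924]
762 rim z [0.12827365 0.12951339 0.13021137 0.13073238] ((0.4855208396911621, 0.023565229028463364), 0.020909857004880905)
the job is handed in; nothing more can be done
None
```

I set the cup attachment on the spindle and let go of it. Then I took the tall tube from the block, stood it in the cup and pressed the spindle down. I handed the job in at about 19.5 s with the tube still gripped and pressing; no verdict was reported.

- **Cup seating:** after release, the cup's rim was at z 0.1354, where 0.135 means fully down. Its centre was within about 1 mm of the spindle's.
- **Spindle travel:** at the end the rim was at about 0.1295, so the spindle is about 5.9 mm down. The upward force on the tool was about 5.3 N, against about 5.5 N expected at 6 mm.
- **Tube:** the fingers were holding it at 29.4 mm opening with a 40 N grip. It measured upright and centred in the hand before I lowered it; I did not measure its tilt again once it was in the cup.
- **Sideways force:** the wrist also read about 1.5 N sideways during the press. Noise explains only part of that, so the tube may be leaning lightly on the cup. The cup's measured centre did not move.
- **Other things on the bench:** the flat attachment, short tubes and other items looked in place in the last scene picture, taken after lifting the tube. I did not measure them.

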